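# Stack a ground marble tile from the drying rack

## Task

Take the full-size marble tile (as tall as the narrow one, as wide as the short one) out of the drying rack, lean it on the small sloping easel and let go, then take it again by its long side edges and lay it flat and square on the pile in the stacking frame. Nobody knows how high the pile is: lower the tile gently until you feel it touch, and only then let go; never drop it or press hard. Leave the other two tiles and everything else on the bench where they are.

Things in the scene. Friction and masses are not known exactly. Their poses are not given: they have to be found in the camera images.
- tile_mid (a point): centre of the full-size white marble tile, 64 x 100 x 12 mm, about 0.2 kg. Own axes: x along its 64 mm width, y through its 12 mm thickness, z along its 100 mm length. It starts standing on a short edge (z up) in one of the rack's three slots, loosely, with about 2 mm play each side. It does not slip when gripped with 25 N
- tile_short_mid (a point): centre of the short marble tile, 64 x 74 x 12 mm, standing in another slot; axes as for the full-size tile. Not to be moved
- tile_narrow_mid (a point): centre of the narrow marble tile, 40 x 100 x 12 mm, standing in the third slot; axes as for the full-size tile. Not to be moved
- rack: fixed wooden drying rack, 84 (x) x 170 (y) mm, origin at its underside. Three slots across it at y = -55, 0 and +55 mm, tiles stand in them with their faces looking along the rack's y. The slot floor is 8 mm above the bench, the ribs that hold the tiles rise to 32 mm; the standing full-size tile's top is at 108 mm
- easel: fixed wooden easel, base 80 (x) x 110 (y) x 8 mm, origin at its underside. Board 44 mm wide (x), 62 mm long up its 45 degree slope, 8 mm thick, rising towards the easel's -y; lip 8 mm high and 8 mm thick at its foot (+y side). Lip and board surface meet at y +40, z 20 mm. The tile rests a short edge on the lip, overhanging the board 10 mm at each side and 38 mm at the top
- easel_seat (a point): where the full-size tile's centre is when it rests on the easel with a short edge on the lip and its face on the board, centred (in the easel's frame: x 0, y +8.9 mm, z +59.6 mm); the axes are the easel's, so the tile's length then points along (0, -0.707, +0.707) and the face that is up along (0, +0.707, +0.707) of these axes
- frame: fixed dark wood stacking frame, base 90 (x) x 150 (y) x 8 mm, origin at its underside, below the pile's middle. End boards 66 mm wide (x), inner faces at y -57 and +57 mm, 12 mm thick, tops at 95 mm; open on both x sides. Between them a firm pile of 54 x 100 mm tiles, lengths along y, centred (the tile overhangs it 5 mm at each side). Its top differs each time: 44 to 80 mm above the bench
- bowl: open steel bowl, 130 mm across, 50 mm high, origin at its underside; bystander
- jar: amber glass jar, 56 mm across, 120 mm high, origin at its underside; bystander
- dish: shallow terracotta dish, 100 mm across, 16 mm high, origin at its underside; bystander
- mallet_head: small wooden mallet standing on its head, 60 mm across, 130 mm high with its handle (20 mm thick) upward, origin at its underside; bystander
- brush: brush lying on the bench, about 200 mm long along its x; bystander
- hone: grey hone stone lying flat, 110 (x) x 40 (y) x 22 mm, origin at its underside; bystander
There are look-alikes about, which are no part of the job. What is shaped like the part that bears tile_mid but blue is not meant.

How it is judged:
On the way, in this order (a step that is already met when the one before it is completed fails the run):
1. the tile leans on the easel, let go: its centre within 15 mm of the seat point and its length within 0.15 rad of 45 degrees (distance between tile_mid and easel_seat below 0.015 m and angle between the z axis of tile_mid and the z axis of easel, either way round between 0.635 and 0.935 rad and contact force between the fingers and tile below 0.05 N), for 0.2 s.
2. the tile, flat and over the pile in the frame, touches the pile while the fingers still hold it (x of tile_mid in the frame of frame between -0.012 and 0.012 m and y of tile_mid in the frame of frame between -0.008 and 0.008 m and angle between the z axis of tile_mid and the y axis of frame, either way round below 0.12 rad and angle between the y axis of tile_mid and the z axis of frame, either way round below 0.15 rad and contact force between tile and frame above 0.3 N and contact force between the fingers and tile above 1 N), for 0.04 s.
At the end, for the whole second after the job is handed in: The full-size tile lies flat (within 0.05 rad) on the pile between the end boards, its centre within 10 mm (across) and 8 mm (along) of the frame's middle, its length within 0.12 rad of the frame's, released and at rest (x of tile_mid in the frame of frame between -0.01 and 0.01 m and y of tile_mid in the frame of frame between -0.008 and 0.008 m and angle between the z axis of tile_mid and the y axis of frame, either way round below 0.12 rad and angle between the y axis of tile_mid and the z axis of frame, either way round below 0.05 rad and z of tile_mid in the frame of frame between 0.045 and 0.095 m and contact force between the fingers and tile below 0.05 N and linear speed of tile below 0.02 m/s); the robot touches nothing.
It fails at once if the tile falls: faster than 0.45 m/s while nothing holds it (linear speed of tile above 0.45 m/s and contact force between the fingers and tile below 0.05 N).
It fails at once if the tile is pressed on the pile or frame with more than 80 N (contact force between tile and frame above 80 N).
It fails at once if another tile, or a bowl, jar, dish, mallet, brush or hone, is moved more than 15 mm (distance of any of tile_short_mid, tile_narrow_mid, bowl, jar, dish, mallet_head, brush, hone from where it was at the start of the episode above 0.015 m).
It also fails if it takes over 64 s, if anything falls off the work surface, if the arm or the gripper's body presses on something with over 40 N, if the wrist force passes 120 N, or if a joint passes its speed limit or range.

## Robot

A 6-joint arm with a two-finger parallel gripper is mounted at the origin on the work surface. World frame = base frame: x ahead of the robot, y to its left, z up, the work surface at z = 0. Lengths are in m, angles in rad, forces in N, time in s.
With the tool pointing down it reaches from about 0.35 to 0.775 m from the base axis. Payload 7.3 kg.
Tool frame: the origin (TCP) lies at the very end of the fingers, on their centre line; the grasp point (between the pads) lies 19 mm behind it (ctrl.pinch_z is the distance from the TCP to the grasp point, in m); z points along the fingers, y is the direction in which the jaws open and shut (so a half turn about z gives the same grasp; the last joint's range is limited). The gripper opens to 92 mm and grips with 3 to 60 N. Pads are 19 mm wide; open, the fingers measure 130 mm over their backs; the gripper's body (75 mm by 190 mm) begins 47 mm behind the grasp point.
Start: joints at [-0.146, 0.342, 1.524, -0, 1.275, -0.146], TCP at [0.525, 0, 0.227] pointing down, gripper open.
Joint ranges: [-2.53, 2.53], [-0.77, 2.02], [0.04, 2.7], [-1, 4.14], [0.28, 2.66], [-3.11, 3.11]. Speed limits (rad/s): [2.57, 2.57, 3.14, 3.14, 3.14, 3.14].

## Interface

Orientations are given as [roll, pitch, yaw] about the fixed x, y, z axes, in that order (R = Rz(yaw) Ry(pitch) Rx(roll)).
In Python, from cell import ctrl, vision, ticket gives the robot as it stands.
- The arm moves only by the shell command python3 -m crank 'ROWS' [OPENING] [FORCE]. ROWS is JSON, a list of rows, each a list of 2 entries, a list of its own where there are three numbers: the shift along the world's x, y, z in units of 600 mm (1.0 is 600 mm), then the turn about the world's z in units of 180 degrees (1.0 is 180 degrees). A call has 1 to 12 rows; each row shifts and turns the commanded pose from where the row before left it; what a row does not reach is not made up. A row lasts 1/12 s, in which the tool goes at most 41.7 mm and 7.16 degrees, less where a joint would pass 70% of its speed; a pose out of reach is approached as far as the arm can. A call with a number of a shift or a turn outside -1 to 1 is refused whole. A call with a gripper value outside its range is refused whole. OPENING is the opening, from 0 (shut) to 1 (fully open), set as the call begins (- or left out, the last holds). The fingers move at their own pace and stop on an object; FORCE is the grip in N (left out, the last holds). Time passes only in rows, so rows that do not move let the fingers close. It gives the time, the measured TCP pose, the force and the opening at its end, in the units of the state.
- ctrl.get_state(): the state, without advancing time (a new reading comes with each control period).
- vision.snapshot(name): name is "scene" or "side" or "wrist"; returns a dict with "image" (420x560x3 uint8, red, green, blue), "depth" (420x560 float32, m along the optical axis (not along the pixel's ray), 0 where there is no reading), "camera_matrix" (3x3 intrinsics, pixels), "world_to_cam" (4x4, takes a point from world to camera coordinates); the wrist camera has in their place "T_tool_cam" (4x4, takes a point from camera to tool coordinates, whose origin is the TCP and whose axes are the flange's). Camera axes: x right, y up, looking along -z (the intrinsics and any distortion apply to the point x, -y, -z); pixel columns grow to the right and rows downward; lengths in m; the calibration is good to about 2 mm. The wrist camera is an equidistant fisheye: a pixel r from the principal point sees the ray r / f radians off the axis. A picture is of the moment at which its call begins: read the wrist's pose just before it.
- ticket.sign_off(): hands the job in, once; it reports no verdict.
Trained networks look in the newest picture that a camera, given by its name, has taken for a name from the list of things; names that differ only in an ending like _2 or _b are one class to them, and where a whole thing is asked for, a point or a joint stands for the part that bears it (a point fixed in the world has none). Each returns a list of dicts, best first, with "confidence" (0 to 1); they miss things now and then, are a little off and sometimes report something else, mostly with a low value. They report only what shows in the picture. A call takes as long as a camera call. They do not tell look-alikes from the thing itself.
- vision.search_frame(camera, label): "xyz" ([x, y, z] in m, in the coordinates of the camera as it stood for that picture, good to about 4 mm: the middle of the surface that is visible of it).
- vision.place_of(camera, label): "xyz" ([x, y, z] in m, in the coordinates of the camera as it stood for that picture, good to about 4 mm: a listed point, or the origin of a listed thing).
The state is a dict: "time": time; "joint_pos": joint angles; "qvel": joint speeds; "joint_efforts": joint torques, N m; "eef_pos": TCP position; "tcp_rot": TCP orientation; "force": force on the tool from outside, world axes, zero at the start; "moment": the same for the moment, N m; "opening": finger opening in m.
Only numpy, scipy, OpenCV 4.12 (cv2) and the standard library are available. Lean on these libraries where they do the work, as an engineer would, in place of code of your own. Each camera call takes 0.05 s, during which the arm holds its last target.

## Working session

There is one attempt and no reset: what is moved stays moved. The work goes in short steps, Python scripts to look and compute and a shell command to move; the robot and the scene stay as the last step left them, time stands still between calls to the robot, and variables do not carry over. Pictures are saved under pics/ and viewed, and the job is handed in when it is done.

```bash
ls; mkdir -p pics
python3 - <<'E'
from cell import ctrl, vision, ticket
import cv2
print(ctrl.get_state(), ctrl.pinch_z)
for n in ["scene","side","wrist"]:
    s=vision.snapshot(n)
    cv2.imwrite(f"pics/{n}0.png",s["image"][:,:,::-1])
    print(n,s["camera_matrix"].tolist())
    print((s["world_to_cam"] if "world_to_cam" in s else s["T_tool_cam"]).round(4).tolist())
E
```

```text
pics
{'time': 0.0, 'joint_pos': array([-1.46030018e-01,  3.42749725e-01,  1.52501773e+00,  3.72232962e-05,
        1.27539205e+00, -1.45999841e-01]), 'qvel': array([ 0.00018176, -0.00180373,  0.00090195, -0.00227177,  0.00185253,
        0.00147257]), 'joint_efforts': array([ 7.61924657e-04, -4.31245601e+01, -2.44219762e+01,  7.17750052e-02,
        5.59406646e-02, -1.04314388e-04]), 'eef_pos': array([5.24595908e-01, 7.73808205e-05, 2.26030698e-01]), 'tcp_rot': array([-3.14004765e+00, -2.63164003e-04,  1.57075508e+00]), 'force': array([0.42804315, 0.53725897, 0.18491047]), 'moment': array([ 0.01662093, -0.03187226, -0.03854171]), 'opening': 0.09154195427983702} 0.0188
scene [[422.69455309225697, 0.0, 283.02230745729463], [0.0, 422.69455309225697, 212.84873237487744], [0.0, 0.0, 1.0]]
[[0.0886, 0.996, 0.0115, -0.1136], [-0.6748, 0.0515, 0.7362, 0.3238], [0.7326, -0.073, 0.6767, -1.5736], [0.0, 0.0, 0.0, 1.0]]
side [[538.024325821911, 0.0, 283.1262631679002], [0.0, 538.024325821911, 204.78086727857755], [0.0, 0.0, 1.0]]
[[-0.835, -0.5503, -0.0032, 0.4975], [0.2753, -0.4228, 0.8634, -0.1647], [-0.4765, 0.72, 0.5045, -1.3684], [0.0, 0.0, 0.0, 1.0]]
wrist [[325.19226210127806, 0.0, 274.7889805617144], [0.0, 325.19226210127806, 213.31583011445113], [0.0, 0.0, 1.0]]
[[-0.0007, 0.9595, 0.2818, 0.0775], [1.0, 0.0009, -0.0004, 0.0005], [-0.0006, 0.2818, -0.9595, -0.1579], [0.0, 0.0, 0.0, 1.0]]
```

View pics/scene0.png

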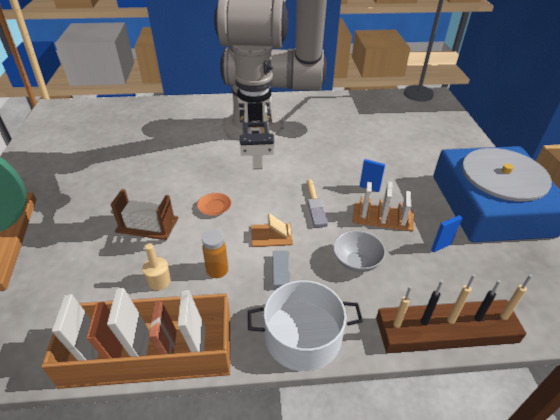

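View pics/side0.png

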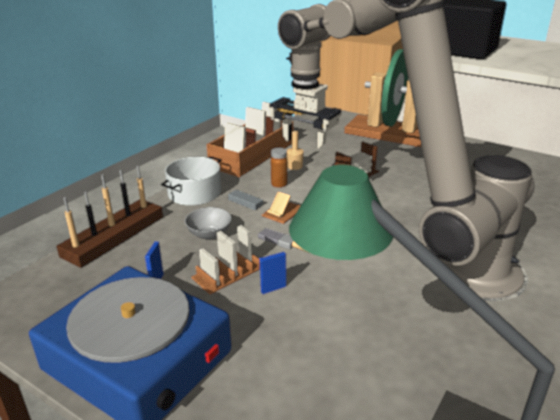

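View pics/wrist0.png

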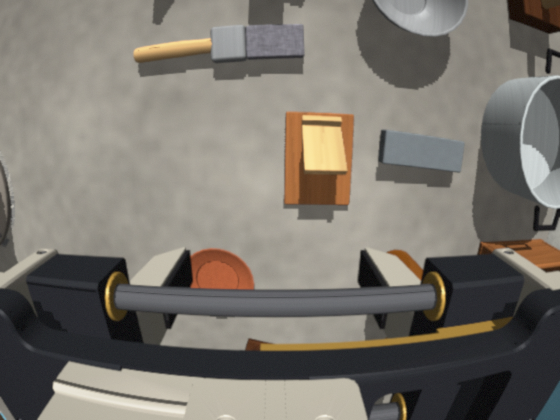

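```bash
cat > h.py <<'E'
from cell import ctrl, vision, ticket
import numpy as np
from scipy.spatial.transform import Rotation as R
def toolT(st):
    T=np.eye(4);T[:3,:3]=R.from_euler('xyz',st['tcp_rot']).as_matrix();T[:3,3]=st['eef_pos'];return T
def snap(n):
    st=ctrl.get_state(); s=vision.snapshot(n)
    s['c2w']=np.linalg.inv(s['world_to_cam']) if 'world_to_cam' in s else toolT(st)@s['T_tool_cam']
    return s
def w(s,p): return (s['c2w']@np.r_[p,1])[:3]
def cloud(s):
    K=s['camera_matrix'];d=s['depth'];h,ww=d.shape
    u,v=np.meshgrid(np.arange(ww),np.arange(h))
    a=(u-K[0,2])/K[0,0];b=(v-K[1,2])/K[1,1]
    if 'T_tool_cam' in s:
        r=np.hypot(a,b)+1e-9; t=np.tan(np.minimum(r,1.5))/r; a=a*t;b=b*t
    P=np.stack([a*d,-b*d,-d],-1)
    return P@s['c2w'][:3,:3].T+s['c2w'][:3,3]
E
python3 - <<'E'
from h import *
for n in ["scene","side","wrist"]:
    s=snap(n)
    for l in "tile_mid tile_short_mid tile_narrow_mid rack easel easel_seat frame bowl jar dish mallet_head brush hone".split():
        print(n,l,[(round(q['confidence'],2),w(s,q['xyz']).round(3).tolist()) for q in vision.place_of(n,l)[:5]])
E
```

```text
scene tile_mid [(0.96, [0.651, 0.48, 0.049]), (0.74, [0.524, 0.353, 0.06]), (0.72, [0.392, 0.344, 0.05])]
scene tile_short_mid []
scene tile_narrow_mid [(0.62, [0.517, 0.301, 0.062])]
scene rack [(0.73, [0.527, 0.355, 0.001])]
scene easel []
scene easel_seat [(0.6, [0.577, 0.038, 0.056])]
scene frame [(0.31, [0.705, 0.045, -0.003])]
scene bowl [(0.93, [0.688, 0.246, 0.001])]
scene jar []
scene dish [(0.69, [0.446, -0.127, -0.001]), (0.59, [0.686, 0.242, 0.003])]
scene mallet_head [(0.93, [0.714, -0.253, 0.0])]
scene brush [(0.66, [0.455, 0.163, 0.004]), (0.43, [0.569, 0.032, 0.004])]
scene hone [(0.97, [0.705, 0.045, -0.004])]
side tile_mid [(0.7, [0.654, 0.482, 0.05]), (0.61, [0.394, 0.346, 0.045]), (0.36, [0.528, 0.36, -0.001])]
side tile_short_mid [(0.59, [0.539, 0.41, 0.042])]
side tile_narrow_mid [(0.86, [0.516, 0.302, 0.057]), (0.46, [0.455, 0.168, -0.0])]
side rack [(0.65, [0.528, 0.358, -0.0])]
side easel [(0.86, [0.576, 0.036, -0.005])]
side easel_seat [(0.97, [0.578, 0.042, 0.057])]
side frame [(0.66, [0.504, -0.305, -0.003])]
side bowl [(0.95, [0.69, 0.245, 0.002])]
side jar [(0.76, [0.685, -0.111, 0.001]), (0.6, [0.577, 0.045, 0.057])]
side dish []
side mallet_head [(0.61, [0.714, -0.251, -0.002])]
side brush [(0.64, [0.459, 0.167, -0.002])]
side hone [(0.71, [0.705, 0.049, -0.001])]
wrist tile_mid []
wrist tile_short_mid []
wrist tile_narrow_mid []
wrist rack []
wrist easel [(0.78, [0.575, 0.03, 0.0])]
wrist easel_seat [(0.84, [0.578, 0.044, 0.058])]
wrist frame []
wrist bowl []
wrist jar [(0.9, [0.684, -0.116, 0.001]), (0.19, [0.447, -0.127, -0.004])]
wrist dish []
wrist mallet_head []
wrist brush [(0.66, [0.456, 0.172, 0.002])]
wrist hone [(0.91, [0.701, 0.046, -0.003]), (0.55, [0.578, 0.044, 0.057])]
```

Candidates for the tile (scene picture): rack tiles at about (367,197), (387,203), (406,208), blue upright ones at (372,176) and (446,233). The middle rack tile fits, since its neighbours are a narrow and a short one. I'll go over the rack for an enlarged look.

```bash
python3 -m crank '[[[-0.002,0.06,0.006],-0.008],[[-0.002,0.06,0.006],-0.008],[[-0.002,0.06,0.006],-0.008],[[-0.002,0.06,0.006],-0.008],[[-0.002,0.06,0.006],-0.008],[[-0.002,0.06,0.006],-0.008],[[-0.002,0.06,0.006],-0.008],[[0,0.06,0.006],-0.008],[[0,0,0],0],[[0,0,0],0]]' 1 25
python3 - <<'E'
from h import *
import cv2
s=snap("wrist"); cv2.imwrite("pics/w1.png",s["image"][:,:,::-1])
np.savez("w1.npz",P=cloud(s),im=s["image"])
for l in "tile_mid tile_short_mid tile_narrow_mid rack".split():
    print(l,[(round(q['confidence'],2),w(s,q['xyz']).round(4).tolist()) for q in vision.place_of("wrist",l)[:5]])
s=snap("scene"); im=s["image"][:,:,::-1][150:270,330:480]
cv2.imwrite("pics/crop.png",cv2.resize(im,None,fx=5,fy=5,interpolation=cv2.INTER_CUBIC))
np.savez("sc1.npz",P=cloud(s),im=s["image"])
E
```

```text
time: 3.08
eef_pos: [0.5161, 0.2897, 0.2552]
tcp_rot: [3.142, 0.0, 1.373]
force: [-0.3, 0.3, -0.7]
opening: 0.0918
tile_mid [(0.93, [0.6549, 0.4821, 0.0527]), (0.85, [0.5322, 0.3533, 0.0581])]
tile_short_mid [(0.96, [0.5414, 0.4114, 0.0461])]
tile_narrow_mid [(0.63, [0.5142, 0.3027, 0.0599])]
rack [(0.97, [0.5291, 0.3586, 0.0005])]
```

View pics/w1.png

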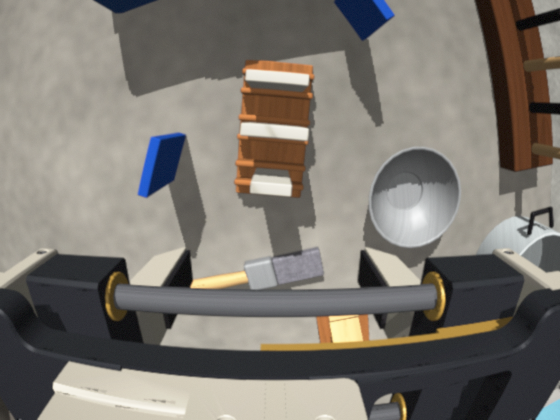

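View pics/crop.png

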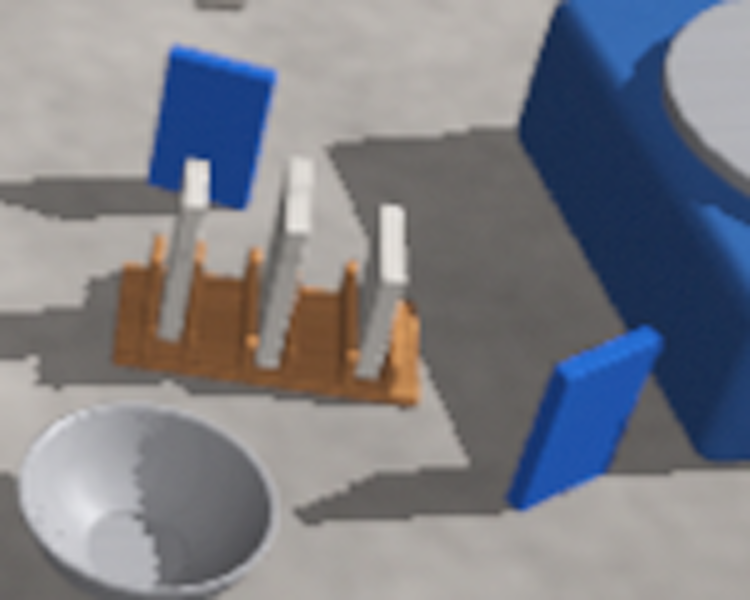

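The crop shows the narrow tile at the left of the rack, the wide and tall one in the middle, and the wide but lower one at the right; the blue ones stand outside. The target is the middle one, at (274,131) in the wrist picture.

Run:
```python
import numpy as np,cv2
from scipy import ndimage
d=np.load("w1.npz");P=d["P"];im=d["im"].astype(int)
for a in [(280,79),(274,131),(270,184),(200,180)]:
    print(a,P[a[1],a[0]].round(4))
m=(P[...,2]>.095)&(P[...,2]<.12)
lab,n=ndimage.label(m)
for i in range(1,n+1):
    q=P[lab==i]
    if len(q)<80 or q[:,1].min()<.25: continue
    r=cv2.minAreaRect(q[:,:2].astype(np.float32)*1000); print(len(q),np.median(q[:,2]).round(4),r, q.mean(0).round(4), np.degrees(np.arctan2(*(lambda v:(v[1],v[0]))(np.linalg.svd(q[:,:2]-q[:,:2].mean(0),full_matrices=False)[2][0]))))
m=(P[...,2]>.065)&(P[...,2]<.09)
lab,n=ndimage.label(m)
for i in range(1,n+1):
    q=P[lab==i]
    if len(q)<80 or q[:,1].min()<.25: continue
    r=cv2.minAreaRect(q[:,:2].astype(np.float32)*1000); print(len(q),np.median(q[:,2]).round(4),r)
```

```text
(280, 79) [0.5453 0.4062 0.082 ]
(274, 131) [0.5291 0.356  0.1073]
(270, 184) [0.5154 0.3074 0.1083]
(200, 180) [ 0.4205  0.3106 -0.0006]
261 0.0997 ((661.5972900390625, 463.9695129394531), (12.987666130065918, 25.986818313598633), 26.02620506286621) [0.6612 0.4622 0.0996] -59.34973564059682
165 0.1078 ((895.7564697265625, 459.796630859375), (8.4456787109375, 16.134939193725586), 16.330514907836914) [0.8948 0.4596 0.1078] -76.86957978766902
119 0.1044 ((895.0357666015625, 400.7792053222656), (8.480083465576172, 15.673583984375), 1.7521989345550537) [0.8944 0.4008 0.1043] -86.97158354013565
866 0.1078 ((529.1959838867188, 356.28961181640625), (12.311591148376465, 64.3099594116211), 74.2239990234375) [0.5288 0.3564 0.1077] -16.12518638935682
722 0.0995 ((396.30792236328125, 349.1316223144531), (64.3137435913086, 12.655234336853027), 59.61165237426758) [0.3973 0.3499 0.0993] -119.75949167585186
590 0.1076 ((514.7464599609375, 302.9037780761719), (12.457045555114746, 39.708980560302734), 73.6801986694336) [0.5149 0.304  0.1067] -16.215958900374062
307 0.077 ((654.81201171875, 466.3153991699219), (10.176953315734863, 38.912967681884766), 38.399959564208984)
144 0.0782 ((895.8352661132812, 459.4441833496094), (8.50766372680664, 16.183979034423828), 17.94610595703125)
143 0.0781 ((895.9463500976562, 400.37261962890625), (9.359426498413086, 16.43243980407715), 8.566637992858887)
821 0.0817 ((542.1248168945312, 409.0959167480469), (12.899221420288086, 64.1868896484375), 72.70118713378906)
146 0.0781 ((895.78271484375, 341.5375671386719), (15.740439414978027, 9.647804260253906), 81.78409576416016)
411 0.0765 ((401.4605712890625, 347.2266540527344), (64.46603393554688, 10.874391555786133), 69.03252410888672)
132 0.0775 ((894.7142944335938, 282.1087341308594), (15.637763023376465, 8.023085594177246), 81.28893280029297)
159 0.0779 ((516.1766967773438, 308.8196105957031), (0.7007808685302734, 39.14910125732422), 73.78581237792969)
```

```bash
python3 -m crank '[[[0.011,0.056,0],-0.013],[[0.0105,0.055,0],-0.013],[[0,0,-0.05],0],[[0,0,-0.05],0],[[0,0,-0.05],0],[[0,0,0],0],[[0,0,0],0]]' 1 25
python3 - <<'E'
from h import *
import cv2
s=snap("wrist"); P=cloud(s); cv2.imwrite("pics/w2.png",s["image"][:,:,::-1])
print(ctrl.get_state()['eef_pos'],ctrl.get_state()['tcp_rot'])
E
```

```text
time: 3.97
eef_pos: [0.5292, 0.3536, 0.1647]
tcp_rot: [-3.139, 0.002, 1.287]
force: [-0.3, 0.1, 0.6]
opening: 0.0918
[0.53026941 0.35424982 0.16676619] [ 3.14079086e+00 -6.68106140e-04  1.28709482e+00]
```

View pics/w2.png

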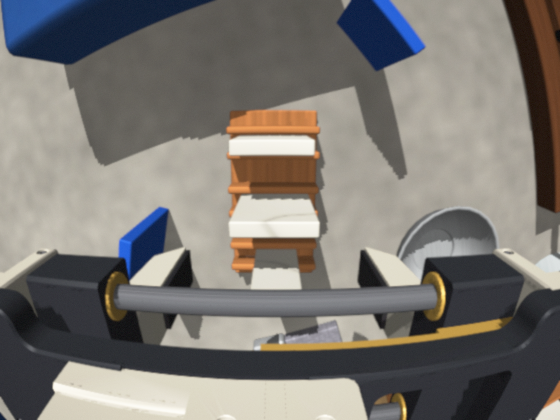

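The tile's top edge (229–319, 225) is centred between the fingers (centre 275), and the neighbours stay clear. I'll go down and close.

```bash
python3 -m crank '[[[0,0.0035,-0.05],0],[[0,0,-0.05],0],[[0,0,-0.05],0],[[0,0,-0.041],0],[[0,0,0],0],[[0,0,0],0]]' 1 25; python3 -m crank '[[[0,0,0],0],[[0,0,0],0],[[0,0,0],0],[[0,0,0],0],[[0,0,0],0],[[0,0,0],0],[[0,0,0],0],[[0,0,0],0]]' 0 25
```

```text
time: 4.52
eef_pos: [0.5305, 0.3568, 0.0525]
tcp_rot: [3.141, -0.001, 1.288]
force: [0.3, 0.6, 1.1]
opening: 0.0913
time: 5.18
eef_pos: [0.5298, 0.357, 0.052]
tcp_rot: [3.141, -0.001, 1.288]
force: [-1.7, -0.8, 6.5]
opening: 0.0636
```

```bash
python3 -m crank '[[[0,0,0.02],0],[[0,0,0.03],0],[[0,0,0.05],0],[[0,0,0.05],0],[[0,0,0.05],0],[[0,0,0.05],0],[[0,0,0],0],[[0,0,0],0]]' 0 25
python3 - <<'E'
from h import *
import cv2
s=snap("wrist"); cv2.imwrite("pics/w3.png",s["image"][:,:,::-1])
s=snap("scene");P=cloud(s);np.savez("sc3.npz",P=P,im=s["image"])
cv2.imwrite("pics/s3.png",s["image"][:,:,::-1])
E
```

```text
time: 5.85
eef_pos: [0.5302, 0.357, 0.2032]
tcp_rot: [3.139, -0.003, 1.288]
force: [-0.4, -0.5, -1.9]
opening: 0.0641
```

View pics/w3.png

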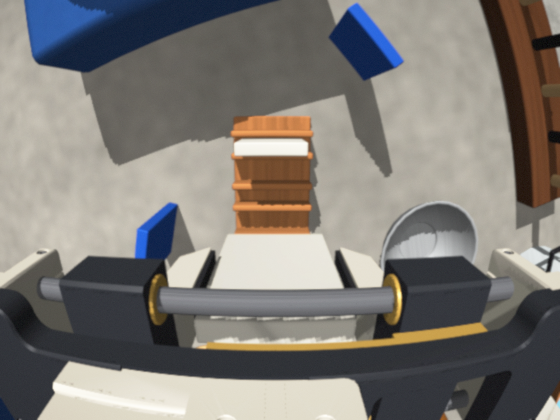

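View pics/s3.png

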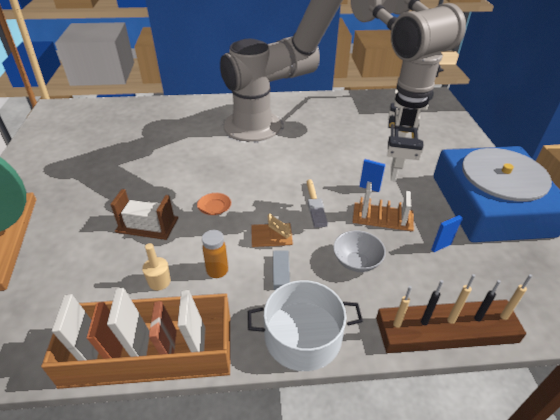

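Run:
```python
import numpy as np,cv2
d=np.load("sc3.npz");P=d["P"]
def rect(cx,cy,r,z0,z1):
    m=(np.hypot(P[...,0]-cx,P[...,1]-cy)<r)&(P[...,2]>z0)&(P[...,2]<z1)
    q=P[m]; return len(q),cv2.minAreaRect(q[:,:2].astype(np.float32)*1000),q[:,2].mean().round(4)
print("easel base",rect(.576,.036,.075,.004,.012))
print("easel all",rect(.576,.036,.08,.004,.1))
print("frame base",rect(.504,-.305,.1,.004,.012))
print("frame all",rect(.504,-.305,.1,.004,.12))
for z in (.03,.045,.055,.065,.075,.085,.095): print(z,rect(.504,-.305,.1,z-.004,z+.004))
```

```text
easel base (639, ((574.4829711914062, 30.280593872070312), (131.24310302734375, 126.31407928466797), 80.55626678466797), np.float64(0.0088))
easel all (1038, ((575.9481201171875, 29.325077056884766), (132.64743041992188, 155.73834228515625), 80.55626678466797), np.float64(0.0193))
frame base (482, ((510.5803527832031, -297.7340087890625), (154.7150115966797, 192.71792602539062), 44.34364318847656), np.float64(0.0084))
frame all (2248, ((506.511962890625, -300.53765869140625), (161.2923126220703, 192.4974822998047), 46.30533218383789), np.float64(0.0473))
0.03 (148, ((531.416259765625, -308.5920104980469), (58.262489318847656, 148.92857360839844), 4.365638256072998), np.float64(0.0298))
0.045 (122, ((510.8121337890625, -309.36822509765625), (137.69129943847656, 62.16777038574219), 74.39311218261719), np.float64(0.0449))
0.055 (158, ((508.5299072265625, -308.4552307128906), (137.5683135986328, 68.51862335205078), 74.09033203125), np.float64(0.055))
0.065 (550, ((510.00860595703125, -308.0579528808594), (135.0117645263672, 65.910888671875), 74.08901977539062), np.float64(0.0644))
0.075 (85, ((508.54052734375, -307.62713623046875), (136.050048828125, 67.83576202392578), 73.50814056396484), np.float64(0.0752))
0.085 (86, ((509.39569091796875, -308.7850646972656), (135.96319580078125, 67.61857604980469), 74.15510559082031), np.float64(0.0851))
0.095 (190, ((508.2009582519531, -310.25811767578125), (140.89395141601562, 66.57855987548828), 75.1819839477539), np.float64(0.0953))
```

```bash
python3 -m crank '[[[0.006,-0.04,0],0.0075],[[0.006,-0.058,0],0.0075],[[0.006,-0.058,0],0.0075],[[0.006,-0.058,0],0.0075],[[0.006,-0.058,0],0.0075],[[0.006,-0.058,0],0.0075],[[0.006,-0.058,0],0.0075],[[0.006,-0.058,0],0.0075],[[0.006,-0.058,0],0.0075],[[0.006,-0.058,0],0.0075],[[0.006,-0.058,0],0.0075],[[0.006,-0.058,0],0.0075]]' 0 25;  python3 -m crank '[[[0,-0.02,0],0],[[0,0,0],0],[[0,0,0],0]]'
python3 - <<'E'
from h import *
import cv2
s=snap("wrist"); cv2.imwrite("pics/w4.png",s["image"][:,:,::-1])
P=cloud(s);np.savez("w4.npz",P=P,im=s["image"])
for l in "easel easel_seat".split():
    print(l,[(round(q['confidence'],2),w(s,q['xyz']).round(4).tolist()) for q in vision.place_of("wrist",l)[:5]])
E
```

```text
time: 6.95
eef_pos: [0.5716, -0.0516, 0.1989]
tcp_rot: [-3.138, -0.001, 1.572]
force: [-0.3, -0.6, -2.2]
opening: 0.0637
time: 7.2
eef_pos: [0.5719, -0.0621, 0.1994]
tcp_rot: [-3.138, -0.001, 1.569]
force: [-0.7, 0.7, -1.4]
opening: 0.0641
easel [(0.96, [0.5775, 0.0323, 0.0011]), (0.47, [0.576, -0.0685, 0.2073])]
easel_seat [(0.98, [0.5812, 0.0416, 0.0607])]
```

View pics/w4.png

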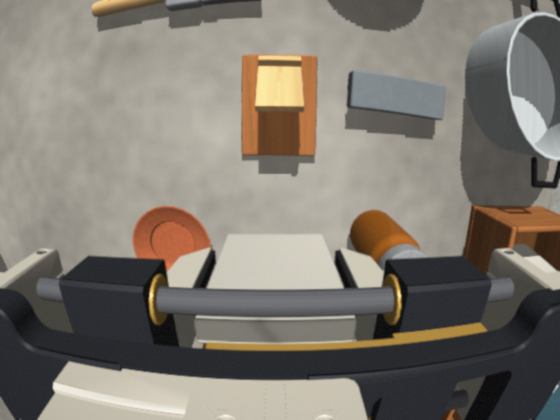

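Run:
```python
import numpy as np,cv2
d=np.load("w4.npz");P=d["P"];im=d["im"].astype(int)
reg=np.zeros(P.shape[:2],bool);reg[45:165,232:325]=1
sat=(im[...,0]-im[...,2]>30)&reg
def rr(m,t):
    q=P[m]; r=cv2.minAreaRect(q[:,:2].astype(np.float32)*1000); print(t,len(q),r,np.median(q[:,2]).round(4)); return q
rr(sat&(P[...,2]>.003)&(P[...,2]<.012),'base')
rr(sat&(P[...,2]>.014),'board+lip')
ys=np.arange(55,160,4)
for u in (268,280,292): print(u,[tuple((P[v,u,1:]*1000).round(0).astype(int)) for v in ys])
q=P[sat&(P[...,2]>.03)];
A=np.c_[q[:,:2],np.ones(len(q))];print(np.linalg.lstsq(A,q[:,2],rcond=None)[0])
# board lateral extents by rows
for v in (75,85,95,103):
    m=sat[v]&(P[v,:,2]>.014); x=P[v][m]; print(v,x[0].round(4),x[-1].round(4))
for v in (66,120,150):
    x=P[v][sat[v]]; print('base',v,x[0].round(4),x[-1].round(4))
```

```text
base 4915 ((576.2353515625, 33.63900375366211), (109.86481475830078, 80.6957778930664), 89.04522705078125) 0.0079
board+lip 2574 ((576.7061157226562, 49.23323059082031), (68.27079772949219, 44.71603012084961), 89.56415557861328) 0.0427
268 [(np.int64(87), np.int64(8)), (np.int64(79), np.int64(25)), (np.int64(75), np.int64(22)), (np.int64(71), np.int64(23)), (np.int64(66), np.int64(27)), (np.int64(62), np.int64(30)), (np.int64(57), np.int64(37)), (np.int64(52), np.int64(41)), (np.int64(48), np.int64(45)), (np.int64(43), np.int64(50)), (np.int64(39), np.int64(54)), (np.int64(35), np.int64(58)), (np.int64(31), np.int64(60)), (np.int64(28), np.int64(63)), (np.int64(24), np.int64(58)), (np.int64(21), np.int64(8)), (np.int64(17), np.int64(8)), (np.int64(13), np.int64(8)), (np.int64(9), np.int64(9)), (np.int64(4), np.int64(9)), (np.int64(0), np.int64(8)), (np.int64(-4), np.int64(9)), (np.int64(-9), np.int64(7)), (np.int64(-13), np.int64(8)), (np.int64(-17), np.int64(8)), (np.int64(-23), np.int64(-1)), (np.int64(-27), np.int64(-2))]
280 [(np.int64(87), np.int64(7)), (np.int64(79), np.int64(2
[... 1273 characters left out ...]
p.int64(7)), (np.int64(9), np.int64(10)), (np.int64(4), np.int64(8)), (np.int64(0), np.int64(9)), (np.int64(-4), np.int64(8)), (np.int64(-9), np.int64(7)), (np.int64(-13), np.int64(8)), (np.int64(-17), np.int64(11)), (np.int64(-22), np.int64(6)), (np.int64(-27), np.int64(-1))]
[-0.10643796 -1.793201    0.19099848]
75 [0.5549 0.0616 0.0311] [0.5983 0.0618 0.0296]
85 [0.5546 0.0501 0.0433] [0.5983 0.0502 0.0422]
95 [0.5552 0.0394 0.0543] [0.5984 0.0396 0.0519]
103 [0.5546 0.0316 0.0609] [0.5978 0.0317 0.0592]
base 66 [0.5376 0.0754 0.0071] [6.18e-01 7.67e-02 1.00e-04]
base 120 [0.5361 0.0165 0.0063] [ 0.6172  0.0165 -0.0011]
base 150 [ 5.349e-01 -1.660e-02  4.000e-04] [ 0.6156 -0.0162  0.0065]
```

```bash
python3 -m crank '[[[0.0028,0.057,0],-0.005],[[0.0028,0.057,0],0],[[0.0028,0.057,0],0],[[0,0.055,0],0],[[0,0,-0.04],0],[[0,0,-0.05],0],[[0,0,-0.05],0],[[0,0,-0.03],0],[[0,0,0],0],[[0,0,0],0]]'
python3 - <<'E'
from h import *
import cv2
s=snap("scene"); P=cloud(s); cv2.imwrite("pics/s5.png",cv2.resize(s["image"][170:290,200:350,::-1],None,fx=4,fy=4))
s=snap("side"); cv2.imwrite("pics/d5.png",cv2.resize(s["image"][130:270,200:360,::-1],None,fx=4,fy=4))
st=ctrl.get_state();print(st['eef_pos'],st['tcp_rot'],st['force'])
E
```

```text
time: 8.18
eef_pos: [0.5771, 0.0747, 0.0985]
tcp_rot: [-3.14, -0.0, 1.557]
force: [0.9, -0.2, -2.1]
opening: 0.0638
[0.57874446 0.07419614 0.10058825] [ 3.13869689e+00 -1.04310255e-04  1.55598719e+00] [ 0.77196848 -0.32876946 -1.54479709]
```

View pics/s5.png

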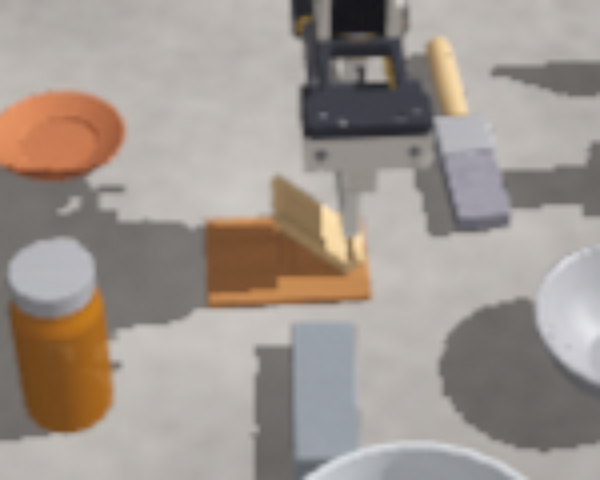

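View pics/d5.png

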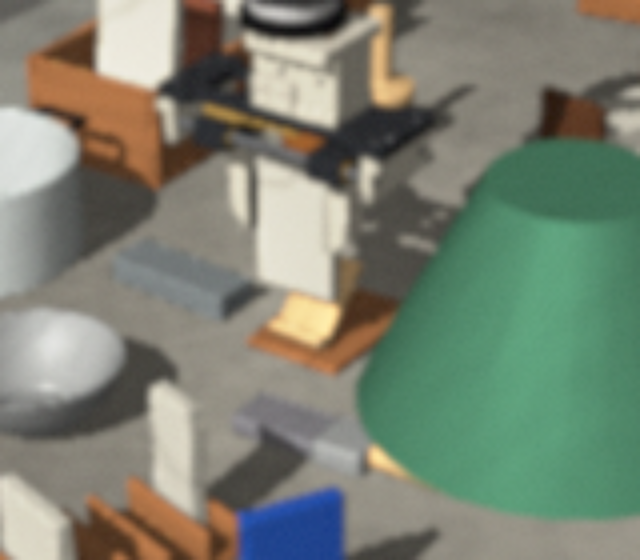

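The tile hangs upright over the easel: in the scene crop the fingers are at (350,200) above the lip at (350,250). I'll lower it gently.

```bash
python3 -m crank '[[[0,0,-0.02],0],[[0,0,-0.02],0],[[0,0,0],0]]'; python3 -m crank '[[[0,0,-0.004],0],[[0,0,0],0]]';python3 -m crank '[[[0,0,-0.003],0],[[0,0,0],0]]'
```

```text
time: 8.53
eef_pos: [0.5775, 0.0736, 0.0749]
tcp_rot: [-3.141, 0.0, 1.555]
force: [-1.6, -0.7, -2.4]
opening: 0.0638
time: 8.7
eef_pos: [0.5785, 0.0736, 0.0737]
tcp_rot: [3.14, -0.0, 1.555]
force: [-0.6, 0.3, -2.2]
opening: 0.0638
time: 8.87
eef_pos: [0.5781, 0.0735, 0.0714]
tcp_rot: [3.14, -0.0, 1.555]
force: [-0.5, 0.4, -2.8]
opening: 0.0636
```

```bash
python3 -m crank '[[[0,0,-0.003],0],[[0,-0.007,-0.001],0],[[0,-0.008,-0.002],0],[[0,0,0],0]]'; python3 -m crank '[[[0,-0.008,-0.0025],0],[[0,-0.008,-0.0025],0],[[0,0,0],0]]'
python3 - <<'E'
from h import *
import cv2
s=snap("scene"); P=cloud(s); cv2.imwrite("pics/s6.png",cv2.resize(s["image"][190:270,230:330,::-1],None,fx=6,fy=6,interpolation=cv2.INTER_CUBIC))
E
```

```text
time: 9.2
eef_pos: [0.5783, 0.0653, 0.069]
tcp_rot: [3.139, -0.002, 1.555]
force: [-2.4, 3.8, 9.7]
opening: 0.0638
time: 9.45
eef_pos: [0.5786, 0.0553, 0.0662]
tcp_rot: [3.139, -0.001, 1.555]
force: [-2.4, 3.1, 9.5]
opening: 0.064
```

View pics/s6.png

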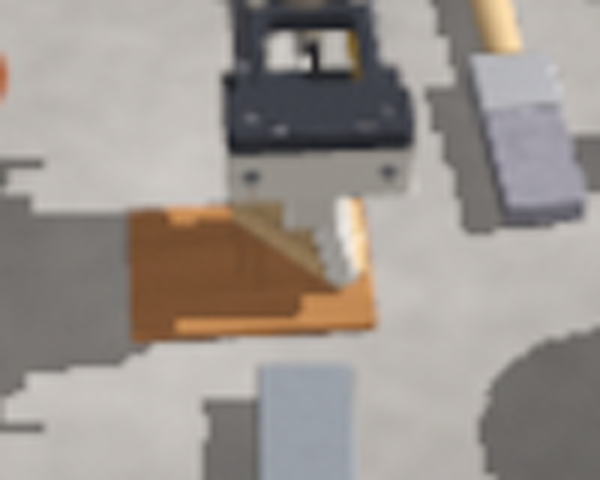

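The tile is seen edge-on at (345,240), tilting as planned with its foot at the lip. I'll go on.

```bash
python3 -m crank '[[[0,-0.008,-0.004],0],[[0,-0.008,-0.005],0],[[0,0,0],0]]'; python3 -m crank '[[[0,-0.007,-0.005],0],[[0,-0.007,-0.0055],0],[[0,0,0],0]]';  python3 -m crank '[[[0,-0.0035,-0.0035],0],[[0,-0.003,-0.003],0],[[0,0,0],0]]'
python3 - <<'E'
from h import *
import cv2
s=snap("scene"); P=cloud(s); cv2.imwrite("pics/s7.png",cv2.resize(s["image"][190:270,230:330,::-1],None,fx=6,fy=6,interpolation=cv2.INTER_CUBIC))
for l in ["tile_mid","easel_seat"]:print(l,[(round(q['confidence'],2),w(s,q['xyz']).round(4).tolist()) for q in vision.place_of("scene",l)[:5]])
s=snap("side"); P=cloud(s); cv2.imwrite("pics/d7.png",cv2.resize(s["image"][150:250,210:330,::-1],None,fx=5,fy=5,interpolation=cv2.INTER_CUBIC))
E
```

```text
time: 9.75
eef_pos: [0.5792, 0.0453, 0.0605]
tcp_rot: [3.137, -0.001, 1.554]
force: [-0.1, 1.1, 6.3]
opening: 0.0638
time: 10.0
eef_pos: [0.5792, 0.0367, 0.0536]
tcp_rot: [3.138, -0.0, 1.554]
force: [0.4, 1.3, 3.2]
opening: 0.0636
time: 10.25
eef_pos: [0.5792, 0.0324, 0.05]
tcp_rot: [3.138, 0.001, 1.555]
force: [0.0, -2.0, 6.5]
opening: 0.0636
tile_mid [(0.81, [0.3916, 0.3439, 0.0476]), (0.69, [0.6532, 0.4776, 0.0485]), (0.46, [0.5749, 0.0452, 0.0663])]
easel_seat [(0.73, [0.5704, 0.032, 0.0055]), (0.58, [0.5742, 0.0388, 0.0556]), (0.53, [0.5052, -0.3118, -0.0009])]
```

View pics/s7.png

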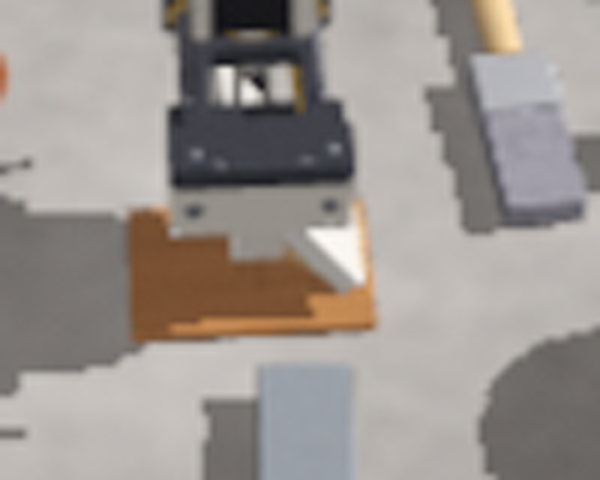

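View pics/d7.png

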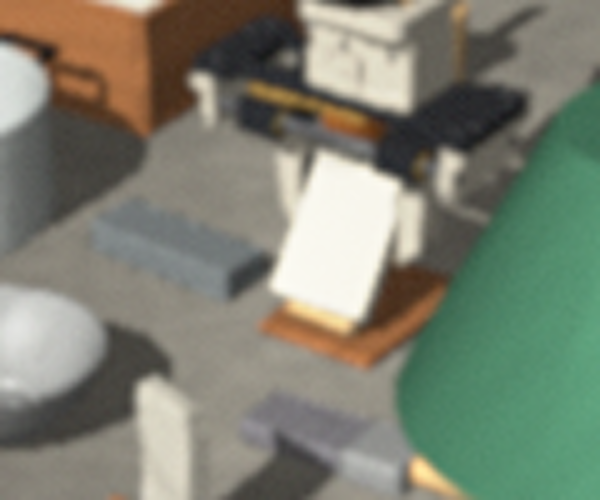

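The tile leans at about 45° with its foot on the lip (side crop (330,310)). I'll release.

```bash
python3 -m crank '[[[0,0,0],0],[[0,0,0],0],[[0,0,0],0],[[0,0,0],0],[[0,0,0],0],[[0,0,0],0],[[0,0,0],0],[[0,0,0],0]]' 1 25
python3 - <<'E'
from h import *
import cv2
s=snap("scene"); P=cloud(s); cv2.imwrite("pics/s8.png",cv2.resize(s["image"][190:270,230:330,::-1],None,fx=6,fy=6,interpolation=cv2.INTER_CUBIC))
s=snap("side"); P=cloud(s); cv2.imwrite("pics/d8.png",cv2.resize(s["image"][150:250,210:330,::-1],None,fx=5,fy=5,interpolation=cv2.INTER_CUBIC))
im=s["image"].astype(int); reg=np.zeros(P.shape[:2],bool); reg[175:220,260:295]=1
m=reg&(im.min(-1)>170)&(np.hypot(P[...,0]-.577,P[...,1]-.042)<.07)
q=P[m]; print(len(q)); A=np.c_[q[:,:2],np.ones(len(q))];c=np.linalg.lstsq(A,q[:,2],rcond=None)[0];print(c,np.degrees(np.arctan(np.hypot(*c[:2]))),q.min(0),q.max(0))
E
```

```text
time: 11.12
eef_pos: [0.5777, 0.033, 0.0485]
tcp_rot: [-3.142, 0.0, 1.555]
force: [0.0, 0.5, -0.5]
opening: 0.0918
593
[-0.02904546 -0.90544144  0.12019369] 42.173657256624075 [ 0.52548783  0.01618507 -0.00269048] [0.6426563  0.08588717 0.09505043]
```

View pics/s8.png

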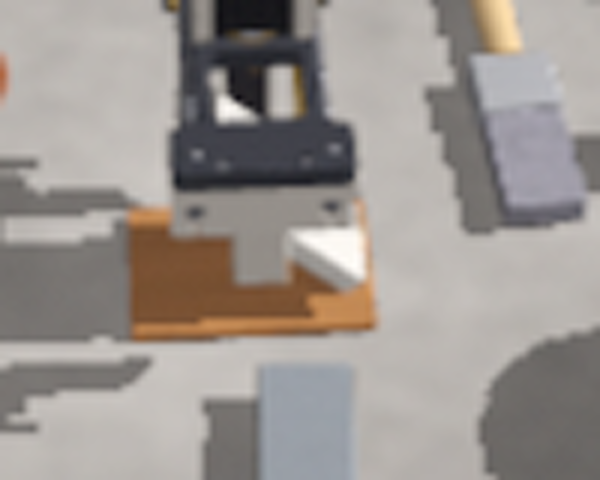

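View pics/d8.png

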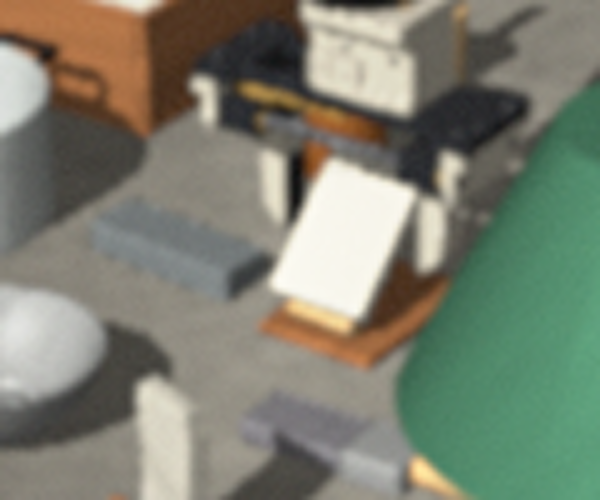

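```bash
python3 -m crank '[[[0,0,0.04],0],[[0,0,0.06],0],[[0,-0.03,0.06],0],[[0,-0.06,0.06],0],[[0,-0.05,0.03],0],[[0,0,0],0],[[0,0,0],0]]' 1 25
python3 - <<'E'
from h import *
import cv2
s=snap("wrist"); P=cloud(s); cv2.imwrite("pics/w9.png",s["image"][:,:,::-1]);np.savez("w9.npz",P=P,im=s["image"])
for l in ["tile_mid","easel_seat"]:print(l,[(round(q['confidence'],2),w(s,q['xyz']).round(4).tolist()) for q in vision.place_of("wrist",l)[:5]])
im=s["image"].astype(int)
m=(im.min(-1)>150)&(np.ptp(im,axis=-1)<40)&(np.hypot(P[...,0]-.577,P[...,1]-.042)<.065)&(P[...,2]>.018)
q=P[m]; A=np.c_[q[:,:2],np.ones(len(q))];c=np.linalg.lstsq(A,q[:,2],rcond=None)[0]
for _ in range(4):
    k=abs(A@c-q[:,2])<.004; c=np.linalg.lstsq(A[k],q[k,2],rcond=None)[0]
q=q[k];n=np.r_[-c[:2],1];n/=np.linalg.norm(n);print(len(q),n,np.degrees(np.arccos(n[2])))
ex=np.cross([0,1,0],n);ex/=np.linalg.norm(ex);ez=np.cross(n,ex)
uv=np.c_[q@ex,q@ez].astype(np.float32);r=cv2.minAreaRect(uv*1000);print(r)
cen=ex*r[0][0]/1000+ez*r[0][1]/1000+n*np.mean(q@n)-n*.006;print("centre",cen)
E
```

```text
time: 11.8
eef_pos: [0.5782, -0.0458, 0.1931]
tcp_rot: [3.139, 0.0, 1.552]
force: [-0.5, -0.0, -0.5]
opening: 0.0917
tile_mid [(0.76, [0.5843, 0.042, 0.0654])]
easel_seat []
3590 [7.29344144e-04 9.56548457e-01 2.91572492e-01] 73.04787772975304
((576.2221069335938, -168.04457092285156), (274.27105712890625, 62.61674499511719), 88.3976821899414)
centre [0.57666991 0.01332447 0.17829767]
```

View pics/w9.png

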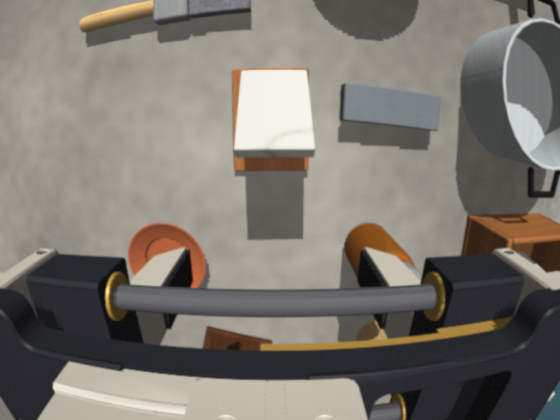

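Run:
```python
import numpy as np,cv2
d=np.load("w9.npz");P=d["P"];im=d["im"].astype(int)
reg=np.zeros(P.shape[:2],bool);reg[62:160,230:320]=1
m=reg&(im.min(-1)>150)&(np.ptp(im,axis=-1)<50)&(P[...,2]>.018)
q=P[m]; k=np.ones(len(q),bool); A=np.c_[q[:,:2],np.ones(len(q))]
for _ in range(5):
    c=np.linalg.lstsq(A[k],q[k,2],rcond=None)[0]; k=abs(A@c-q[:,2])<.005
q=q[k];n=np.r_[-c[:2],1];n/=np.linalg.norm(n);print(len(q),n,np.degrees(np.arccos(n[2])))
ex=np.cross([0,1,0],n);ex/=np.linalg.norm(ex);ez=np.cross(n,ex)
uv=np.c_[q@ex,q@ez].astype(np.float32);r=cv2.minAreaRect(uv*1000);print(r,ex,ez)
print("centre",ex*r[0][0]/1000+ez*r[0][1]/1000+n*np.mean(q@n)-n*.006)
```

```text
5832 [0.00980672 0.68363174 0.72976124] 43.13361806547906
((579.3889770507812, -15.7860107421875), (101.54414367675781, 64.38102722167969), 88.80335235595703) [ 0.99990972  0.         -0.01343704] [-0.00918599  0.72982713 -0.68357002]
centre [0.58024624 0.04177717 0.05990021]
```

```bash
python3 -m crank '[[[0.001,0.049,0],0],[[0.001,0.049,0],0],[[0,0.048,0],0],[[0,0,-0.05],0],[[0,0,-0.05],0],[[0,0,-0.05],0],[[0,0,0],0],[[0,0,0],0]]' 1 25;  python3 -m crank '[[[0,0,-0.04],0],[[0,0,-0.04],0],[[0,0,-0.0235],0],[[0,0,0],0],[[0,0,0],0]]' 1 25
python3 - <<'E'
from h import *
for i in range(3):
    st=ctrl.get_state();print(st['eef_pos'],st['tcp_rot']);vision.snapshot("scene")
E
```

```text
time: 12.62
eef_pos: [0.5774, 0.0442, 0.1002]
tcp_rot: [-3.136, -0.0, 1.556]
force: [0.3, 0.9, 0.3]
opening: 0.0921
time: 13.03
eef_pos: [0.5797, 0.0434, 0.0412]
tcp_rot: [3.14, -0.0, 1.555]
force: [-0.3, 1.2, 0.4]
opening: 0.092
[0.57973441 0.04335591 0.0411723 ] [ 3.14029723e+00 -3.31991210e-05  1.55530117e+00]
[0.58028076 0.04325369 0.04182043] [3.13868575e+00 7.77884703e-05 1.55523906e+00]
[0.58044822 0.04321771 0.04205668] [3.13795545e+00 1.25616109e-04 1.55521719e+00]
```

```bash
python3 -m crank '[[[0,-0.002,-0.001],0],[[0,0,0],0],[[0,0,0],0],[[0,0,0],0],[[0,0,0],0],[[0,0,0],0],[[0,0,0],0],[[0,0,0],0],[[0,0,0],0]]' 0 25;  python3 -m crank '[[[0,0,0.005],0],[[0,0,0.01],0],[[0,0,0.03],0],[[0,0,0],0]]'
python3 - <<'E'
from h import *
import cv2
s=snap("side"); P=cloud(s); cv2.imwrite("pics/d10.png",cv2.resize(s["image"][130:250,200:340,::-1],None,fx=5,fy=5,interpolation=cv2.INTER_CUBIC))
E
```

```text
time: 13.93
eef_pos: [0.5791, 0.0419, 0.0395]
tcp_rot: [3.141, 0.0, 1.555]
force: [-0.3, -0.7, 2.5]
opening: 0.0641
time: 14.27
eef_pos: [0.5805, 0.042, 0.0689]
tcp_rot: [3.137, 0.0, 1.555]
force: [0.7, 0.6, -2.7]
opening: 0.0637
```

View pics/d10.png

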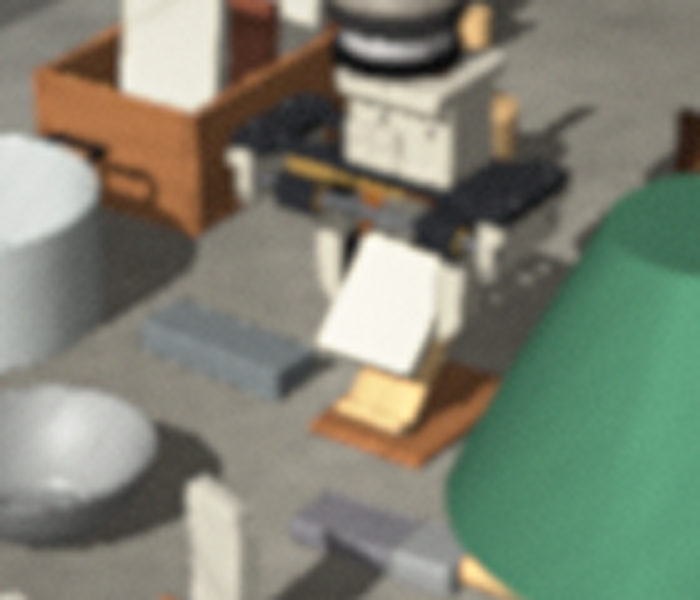

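```bash
python3 -m crank '[[[0,0,0.045],0],[[0,0,0.06],0],[[0,0,0.06],0],[[0,0,0.055],0],[[0,0,0],0]]';  python3 -m crank '[[[-0.014,-0.0614,0],-0.007],[[-0.014,-0.0614,0],-0.007],[[-0.014,-0.0614,0],-0.007],[[-0.014,-0.0614,0],-0.007],[[-0.014,-0.0614,0],-0.007],[[-0.014,-0.0614,0],-0.007],[[-0.014,-0.0614,0],-0.007],[[-0.014,-0.0614,0],-0.007],[[-0.014,-0.0614,0],-0.007],[[-0.014,-0.0614,0],-0.007],[[-0.014,-0.0614,0],-0.007],[[-0.014,-0.0614,0],-0.007]]'; python3 -m crank '[[[0,0,0],0],[[0,0,0],0],[[0,0,0],0]]'
python3 - <<'E'
from h import *
import cv2
s=snap("wrist"); P=cloud(s); cv2.imwrite("pics/w11.png",s["image"][:,:,::-1]);np.savez("w11.npz",P=P,im=s["image"])
for l in ["frame"]:print(l,[(round(q['confidence'],2),w(s,q['xyz']).round(4).tolist()) for q in vision.place_of("wrist",l)[:5]])
E
```

```text
time: 14.73
eef_pos: [0.5821, 0.0419, 0.2049]
tcp_rot: [3.13, 0.0, 1.555]
force: [1.1, -0.5, -1.5]
opening: 0.0638
time: 15.73
eef_pos: [0.4771, -0.4015, 0.1968]
tcp_rot: [-3.14, -0.001, 1.29]
force: [0.4, -0.4, -1.1]
opening: 0.064
time: 15.98
eef_pos: [0.4778, -0.3995, 0.197]
tcp_rot: [-3.14, -0.002, 1.291]
force: [0.5, 0.8, -2.5]
opening: 0.0639
frame [(0.93, [0.5106, -0.3115, 0.0003])]
```

View pics/w11.png

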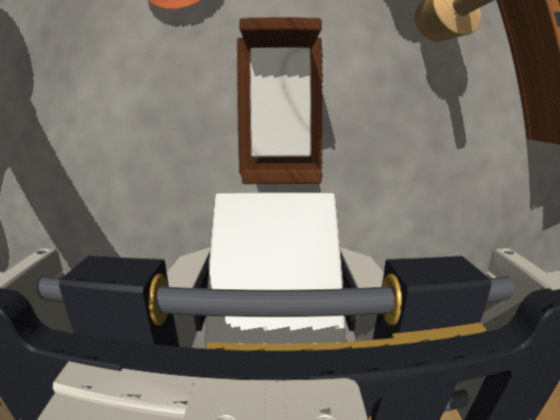

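Run:
```python
import numpy as np,cv2
d=np.load("w11.npz");P=d["P"];im=d["im"].astype(int)
reg=np.zeros(P.shape[:2],bool);reg[10:190,225:335]=1
def rr(m,t):
    q=P[m&reg]; r=cv2.minAreaRect(q[:,:2].astype(np.float32)*1000); print(t,len(q),r,np.median(q[:,2]).round(4))
rr((P[...,2]>.03),'all above')
rr((P[...,2]>.088),'boards')
pm=(np.ptp(im,axis=-1)<30)&(im.min(-1)>90)&(P[...,2]>.04)&(P[...,2]<.085)
rr(pm,'pile')
q=P[pm&reg]; A=np.c_[q[:,:2],np.ones(len(q))];print(np.linalg.lstsq(A,q[:,2],rcond=None)[0])
# tile in hand
reg2=np.zeros_like(reg);reg2[192:285,215:345]=1
m=reg2&(im.min(-1)>180);q=P[m]; k=np.ones(len(q),bool);A=np.c_[q[:,:2],np.ones(len(q))]
for _ in range(5):
    c=np.linalg.lstsq(A[k],q[k,2],rcond=None)[0];k=abs(A@c-q[:,2])<.004
n=np.r_[-c[:2],1];n/=np.linalg.norm(n);print('tile n',n,np.degrees(np.arccos(n[2])),k.sum(),q[k].min(0),q[k].max(0))
```

```text
all above 10691 ((508.7926330566406, -309.04638671875), (137.6198272705078, 65.66545867919922), 74.39582061767578) 0.0632
boards 2529 ((508.7926330566406, -309.04638671875), (137.6198272705078, 65.66545867919922), 74.39582061767578) 0.0948
pile 6384 ((510.0010986328125, -304.9900207519531), (106.6284408569336, 65.31868743896484), 74.38447570800781) 0.0628
[0.00049781 0.00104281 0.06288211]
tile n [0.18931133 0.65707668 0.7296653 ] 43.14165738958073 11258 [ 0.45220558 -0.40477705  0.18626672] [ 0.51868543 -0.3531876   0.22248661]
```

Frame centre is (0.509,−0.309), its length at 74.4°, and the pile top shows near 63 mm (picture: pile at (280,105), boards at (280,28) and (282,175)). The tile is held at 43°, low end forward.

```bash
python3 -m crank '[[[0.0143,0.0425,0],0.002],[[0.0143,0.0425,0],0],[[0.0143,0.0425,0],0],[[0.0143,0.0425,0],0],[[0,0,-0.04],0],[[0,0,-0.05],0],[[0,0,-0.05],0],[[0,0,-0.02],0],[[0,0,0],0],[[0,0,0],0]]'
python3 - <<'E'
from h import *
import cv2
s=snap("scene"); P=cloud(s); cv2.imwrite("pics/s12.png",cv2.resize(s["image"][150:260,80:210,::-1],None,fx=5,fy=5,interpolation=cv2.INTER_CUBIC))
c=np.array([.5088,-.309]);u=np.array([.269,.963])
for i in range(3):
    st=ctrl.get_state();p=st['eef_pos'];d=p[:2]-c;print('fy',d@u,'fx',d@[u[1],-u[0]],'z',p[2],st['force'],st['tcp_rot'][2]);vision.snapshot("side")
E
```

```text
time: 16.92
eef_pos: [0.5128, -0.2969, 0.1023]
tcp_rot: [-3.141, -0.0, 1.299]
force: [0.1, -0.6, -1.3]
opening: 0.0635
fy 0.012130763211240495 fx 0.0013341243721238084 z 0.1033967424687521 [ 0.38639097 -0.05500802 -1.87334825] 1.2988504764244895
fy 0.011770024105430564 fx 0.0016624633909741934 z 0.10394807000661671 [ 0.29423834  0.3767323  -2.04082911] 1.2984842597131203
fy 0.011543748139415914 fx 0.0016510452655222564 z 0.1040685448237765 [-0.26076849 -0.53540358 -1.86169774] 1.298156918520587
```

View pics/s12.png

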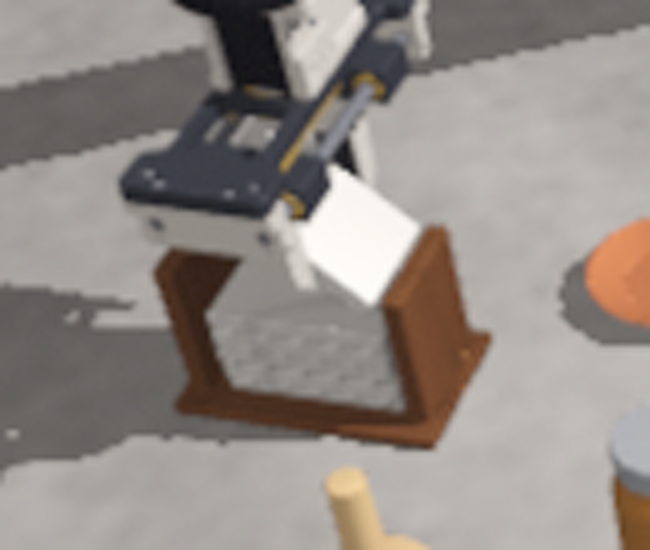

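The low end is inside the far end board, clear by several mm (crop (380,300)). Now down, feeling for contact.

```bash
python3 -m crank '[[[-0.0022,0.0006,-0.013],0],[[0,0,-0.014],0],[[0,0,0],0]]';  python3 -m crank '[[[0,0,-0.003],0],[[0,0,0],0]]';  python3 -m crank '[[[0,0,-0.003],0],[[0,0,0],0]]'; python3 -m crank '[[[0,0,-0.002],0],[[0,0,0],0]]'
```

```text
time: 17.37
eef_pos: [0.5101, -0.2971, 0.0843]
tcp_rot: [-3.139, -0.001, 1.297]
force: [-0.9, 0.4, -2.1]
opening: 0.064
time: 17.53
eef_pos: [0.5109, -0.2977, 0.0838]
tcp_rot: [-3.141, -0.0, 1.297]
force: [0.5, 0.2, -1.6]
opening: 0.064
time: 17.7
eef_pos: [0.5112, -0.2978, 0.0823]
tcp_rot: [3.142, -0.0, 1.297]
force: [0.4, -0.2, -2.4]
opening: 0.0639
time: 17.87
eef_pos: [0.5111, -0.2978, 0.0812]
tcp_rot: [3.142, -0.0, 1.297]
force: [-0.4, -0.8, -2.9]
opening: 0.0636
```

```bash
python3 -m crank '[[[0,0,-0.002],0],[[0,0,0],0]]';  python3 -m crank '[[[0,0,-0.002],0],[[0,0,0],0]]';  python3 -m crank '[[[0,0,-0.002],0],[[0,0,0],0]]'
```

```text
time: 18.03
eef_pos: [0.5112, -0.2979, 0.0807]
tcp_rot: [3.141, 0.0, 1.297]
force: [-2.3, 0.8, 3.7]
opening: 0.0637
time: 18.2
eef_pos: [0.5112, -0.2984, 0.0801]
tcp_rot: [3.14, 0.001, 1.298]
force: [-3.3, -0.3, 7.6]
opening: 0.064
time: 18.37
eef_pos: [0.5111, -0.2991, 0.0793]
tcp_rot: [3.14, 0.002, 1.298]
force: [-4.0, -2.4, 10.5]
opening: 0.0641
```

Contact felt at TCP z ≈ 0.081 (force z went from −2.5 to +4 N). Now I'll roll the tile flat about that edge.

```bash
python3 -m crank '[[[-0.0018,-0.0063,-0.005],0],[[0,0,0],0]]';  python3 -m crank '[[[-0.0018,-0.0063,-0.007],0],[[0,0,0],0]]'
python3 - <<'E'
from h import *
import cv2
s=snap("scene"); P=cloud(s); cv2.imwrite("pics/s13.png",cv2.resize(s["image"][150:260,80:210,::-1],None,fx=5,fy=5,interpolation=cv2.INTER_CUBIC))
E
```

```text
time: 18.53
eef_pos: [0.5101, -0.3026, 0.0756]
tcp_rot: [3.14, 0.001, 1.297]
force: [-3.2, -1.3, 6.3]
opening: 0.0638
time: 18.7
eef_pos: [0.5091, -0.3063, 0.0709]
tcp_rot: [3.14, 0.001, 1.297]
force: [-1.7, -1.4, 4.0]
opening: 0.0639
```

View pics/s13.png

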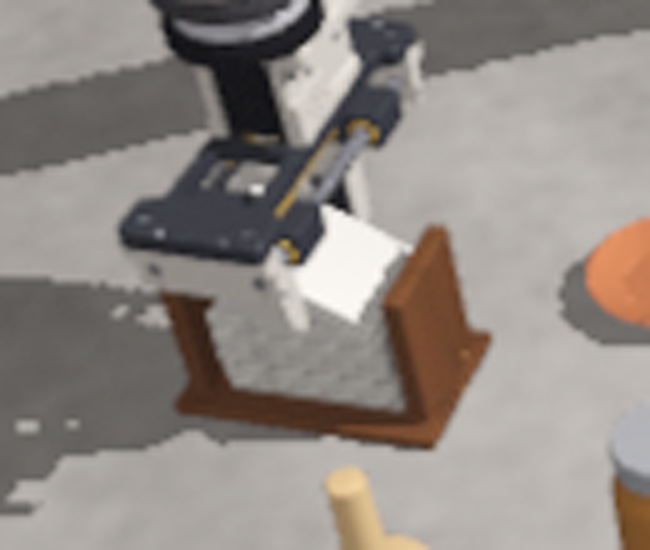

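```bash
python3 -m crank '[[[-0.0008,-0.003,-0.007],0],[[0,0,0],0]]';  python3 -m crank '[[[0,0,-0.008],0],[[0,0,0],0]]'; python3 -m crank '[[[0,0,-0.008],0],[[0,0,0],0]]'; python3 -m crank '[[[0,0,-0.006],0],[[0,0,0],0]]'
```

```text
time: 18.92
eef_pos: [0.5087, -0.3084, 0.0668]
tcp_rot: [3.14, 0.002, 1.297]
force: [-1.8, -3.5, 4.9]
opening: 0.064
time: 19.08
eef_pos: [0.509, -0.3081, 0.0619]
tcp_rot: [3.139, 0.001, 1.297]
force: [-0.3, -3.7, 3.3]
opening: 0.0642
time: 19.25
eef_pos: [0.5089, -0.3075, 0.0567]
tcp_rot: [3.14, 0.001, 1.297]
force: [-0.3, -3.2, 3.9]
opening: 0.0638
time: 19.42
eef_pos: [0.5087, -0.307, 0.0528]
tcp_rot: [3.141, -0.0, 1.297]
force: [0.3, -3.5, 2.4]
opening: 0.0639
```

```bash
python3 -m crank '[[[0,0,-0.003],0],[[0,0,0],0]]';  python3 -m crank '[[[0,0,-0.002],0],[[0,0,0],0]]'; python3 -m crank '[[[0,0,-0.0015],0],[[0,0,0],0]]'
python3 - <<'E'
from h import *
import cv2
s=snap("scene"); P=cloud(s); cv2.imwrite("pics/s14.png",cv2.resize(s["image"][150:260,80:210,::-1],None,fx=5,fy=5,interpolation=cv2.INTER_CUBIC))
st=ctrl.get_state();print(st['eef_pos'],st['force'])
E
```

```text
time: 19.58
eef_pos: [0.5086, -0.3069, 0.0511]
tcp_rot: [-3.142, -0.0, 1.297]
force: [0.1, -2.1, 2.3]
opening: 0.0637
time: 19.75
eef_pos: [0.5085, -0.3071, 0.05]
tcp_rot: [3.142, -0.0, 1.298]
force: [0.4, -1.6, 2.3]
opening: 0.0638
time: 19.92
eef_pos: [0.5085, -0.3071, 0.0491]
tcp_rot: [3.142, 0.0, 1.297]
force: [-0.5, -1.3, 3.4]
opening: 0.0637
[ 0.50851815 -0.3071341   0.0491279 ] [ 0.27669496 -2.86720762  1.64801062]
```

View pics/s14.png

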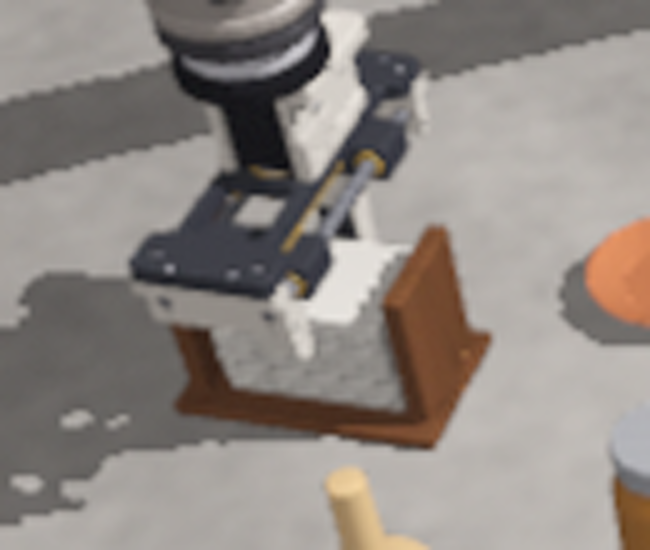

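```bash
python3 -m crank '[[[0,0,-0.0015],0],[[0,0,0],0]]';  python3 -m crank '[[[0,0,-0.0015],0],[[0,0,0],0],[[0,0,0],0]]'
```

```text
time: 20.13
eef_pos: [0.5085, -0.3072, 0.0482]
tcp_rot: [3.142, 0.0, 1.297]
force: [-0.9, -3.5, 3.3]
opening: 0.0639
time: 20.38
eef_pos: [0.5085, -0.3072, 0.0478]
tcp_rot: [3.141, 0.0, 1.298]
force: [-2.2, -1.6, 5.1]
opening: 0.0639
```

```bash
python3 -m crank '[[[0,0,-0.0015],0],[[0,0,0],0]]';  python3 -m crank '[[[0,0,-0.0015],0],[[0,0,0],0],[[0,0,0],0]]'
python3 - <<'E'
from h import *
s=snap("wrist");P=cloud(s);im=s['image']
import cv2; cv2.imwrite("pics/w15.png",im[:,:,::-1])
s=snap("scene");P=cloud(s);im=s["image"].astype(int)
reg=np.zeros(P.shape[:2],bool);reg[198:213,143:160]=1
m=reg&(P[...,2]>.06)&(P[...,2]<.09);q=P[m];A=np.c_[q[:,:2],np.ones(len(q))];c=np.linalg.lstsq(A,q[:,2],rcond=None)[0];print(len(q),c,np.median(q[:,2]))
E
```

```text
time: 20.55
eef_pos: [0.5085, -0.3072, 0.0478]
tcp_rot: [3.141, 0.0, 1.298]
force: [-4.2, -1.4, 12.7]
opening: 0.064
time: 20.8
eef_pos: [0.5085, -0.3073, 0.0477]
tcp_rot: [3.141, 0.001, 1.298]
force: [-5.8, 0.2, 18.3]
opening: 0.0637
196 [0.0306722  0.03814149 0.07154706] 0.07650316703931331
```

View pics/w15.png

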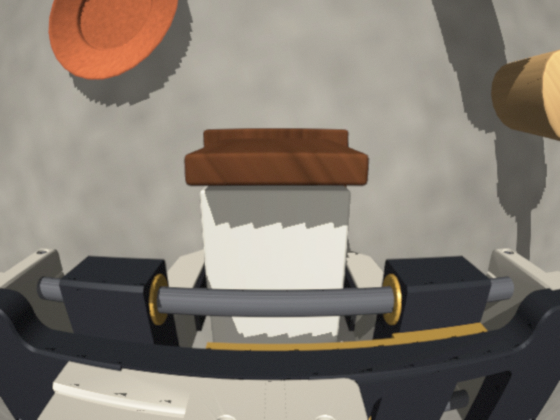

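The tile is flat on the pile (force now rises stiffly to 18 N). I'll ease the pressure, then let go.

```bash
python3 -m crank '[[[0,0,0.0015],0],[[0,0,0],0],[[0,0,0],0]]';  python3 -m crank '[[[0,0,0],0],[[0,0,0],0],[[0,0,0],0],[[0,0,0],0],[[0,0,0],0],[[0,0,0],0],[[0,0,0],0],[[0,0,0],0]]' 1 25; python3 -m crank '[[[0,0,0.03],0],[[0,0,0.05],0],[[0,0,0.06],0],[[-0.015,-0.05,0.06],0],[[-0.015,-0.05,0.04],0],[[-0.015,-0.05,0.0],0],[[0,0,0],0],[[0,0,0],0]]'
python3 - <<'E'
from h import *
import cv2
s=snap("wrist");P=cloud(s);im=s['image'].astype(int);cv2.imwrite("pics/w16.png",s['image'][:,:,::-1])
reg=np.zeros(P.shape[:2],bool);reg[10:235,200:360]=1
m=reg&(im.min(-1)>80)&(np.ptp(im,axis=-1)<35)&(P[...,2]>.066)&(P[...,2]<.088)
q=P[m];r=cv2.minAreaRect(q[:,:2].astype(np.float32)*1000);print(len(q),r,np.median(q[:,2]))
A=np.c_[q[:,:2],np.ones(len(q))];print(np.linalg.lstsq(A,q[:,2],rcond=None)[0])
m=reg&(P[...,2]>.09)&(P[...,2]<.1);q=P[m];print(cv2.minAreaRect(q[:,:2].astype(np.float32)*1000))
s=snap("scene");cv2.imwrite("pics/s16.png",s['image'][:,:,::-1])
E
```

```text
time: 21.15
eef_pos: [0.5085, -0.3072, 0.0477]
tcp_rot: [3.141, 0.0, 1.298]
force: [-4.2, -1.4, 11.7]
opening: 0.0638
time: 21.82
eef_pos: [0.5085, -0.3071, 0.0464]
tcp_rot: [-3.142, -0.0, 1.298]
force: [1.2, -0.4, -0.4]
opening: 0.0917
time: 22.48
eef_pos: [0.4818, -0.3946, 0.1858]
tcp_rot: [3.141, 0.0, 1.295]
force: [0.8, 0.2, 0.2]
opening: 0.0918
9151 ((509.5987854003906, -304.61651611328125), (106.33238220214844, 64.4387435913086), 73.8719711303711) 0.07479136706158523
[0.00091092 0.0011629  0.07468565]
((508.7732238769531, -309.3238830566406), (137.5439453125, 65.94129180908203), 74.67050170898438)
```

View pics/w16.png

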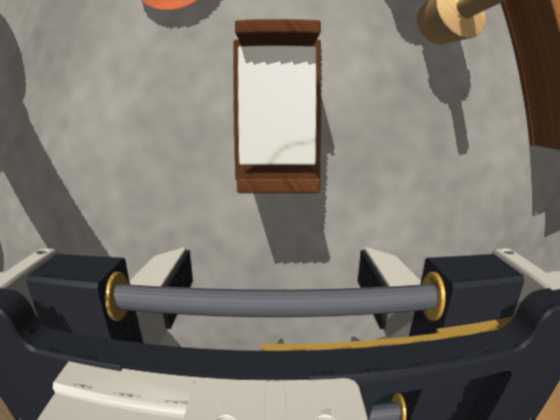

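View pics/s16.png

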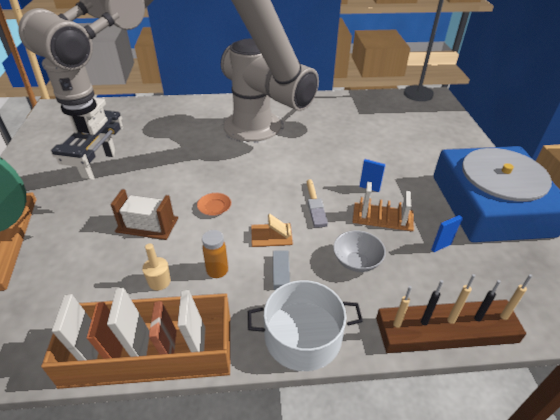

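The tile lies flat between the boards (picture: (240,45)–(318,165)), gripper clear, and bystanders and the two other tiles are unmoved in the scene view. Handing in.

Run:
```python
from cell import ticket
print(ticket.sign_off())
```

```text
the job is handed in; nothing more can be done
None
```

I took the full-size tile (the middle one) from the rack by its side edges, tilted it onto the easel and let it go. I then gripped it again at its centre, lowered it until it touched the pile, rolled it flat and released it. The job is handed in at about 22.6 s; no verdict was reported.

- **On the easel:** after release the tile's centre measured about 3 mm from the seat point. Its slope measured about 43°, against the 45° it should have.
- **Touching the pile:** I felt contact at about 4 N. While seating it flat I pressed to about 18 N, then eased to about 12 N before letting go.
- **Final position:** about 0.5 mm off across and 1.5 mm along, turned about 0.01 rad, and within 0.002 rad of level. The top face is at about 75 mm.
- **Surroundings:** the gripper was clear of everything. The other two tiles and the bench items showed no movement in the picture, though I did not measure them again.
- **Checks that disagreed:** the fitted length of the tile on the pile came out at 106 mm instead of 100, because part of the end board was caught in it. I took the along position from the clear near edge instead. My first fit of the tile on the easel was spoiled by the gripper in view, so I repeated it.

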